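# Home a filter turret by feel and count to filter three

### The arm

A 6-joint arm with a two-finger parallel gripper is mounted at the origin on the work surface. World frame = base frame: x ahead of the robot, y to its left, z up, the work surface at z = 0. Lengths are in m, angles in rad, forces in N, time in s.
With the tool pointing down it reaches from about 0.3 to 0.775 m from the base axis. Payload 14.6 kg.
Tool frame: the origin (TCP) lies between the finger pads; the fingertips stand 22 mm ahead of it and the grasp point (between the pads) lies 3 mm ahead of it (ctrl.tip_reach is the distance from the TCP to the fingertips, in m); z points along the fingers, y is the direction in which the jaws open and shut (so a half turn about z gives the same grasp; the last joint's range is limited). The gripper opens to 94 mm and grips with 3 to 60 N. Pads are 16 mm wide; open, the fingers measure 119 mm over their backs; the gripper's body (75 mm by 177 mm) begins 78 mm behind the grasp point.
Start: joints at [-1.366, 0.3, 1.521, -0, 1.321, -0.067], TCP at [0.148, -0.53, 0.227] pointing down, gripper open.
Joint ranges: [-3.03, 3.03], [-0.79, 2.21], [0.23, 2.52], [-1.04, 4.18], [0, 3.07], [-2.55, 2.55]. Speed limits (rad/s): [2.22, 2.22, 2.57, 3.14, 3.14, 3.14].

### API

Orientations are given as [roll, pitch, yaw] about the fixed x, y, z axes, in that order (R = Rz(yaw) Ry(pitch) Rx(roll)).
In Python, from station import ctrl gives the robot as it stands. The module is installed in compiled form; this text tells all that it offers.
- The arm moves only by the shell command python3 -m creep 'ROWS' [OPENING] [FORCE]. ROWS is a JSON object of lists of equal length, an entry for each row: "xyz": the shift along the tool's x, y, z in mm, a list of three; "spin": the turn about the tool's z in rad. In form: {"xyz": [[tx, ty, tz], ...], "spin": [spin, ...]}. A call has 1 to 5 rows; each row shifts and turns the commanded pose from where the row before left it, along the tool's axes as they then stand; what a row does not reach is not made up. A row lasts 1/8 s, in which the tool goes at most 62.5 mm and 10.7 degrees, less where a joint would pass 70% of its speed; a pose out of reach is approached as far as the arm can. A call with a gripper value outside its range is refused whole. OPENING is the finger opening in mm, from 0 to 94, set as the call begins (- or left out, the last holds). The fingers move at their own pace and stop on an object; FORCE is the grip in N (left out, the last holds). Time passes only in rows, so rows that do not move let the fingers close. It gives the time, the measured TCP pose, the force and the opening at its end, in the units of the state.
- ctrl.get_obs(): the state, without advancing time (a new reading comes with each control period).
- ctrl.camera(name): name is "scene" or "top" or "wrist"; returns the picture (400x640x3 uint8, red, green, blue); there is no depth.
- ctrl.camera_model(name): a dict with "fx", "fy", "cx", "cy" (pixels), "R" (3x3) and "t" (3): a world point X has camera coordinates R X + t. Camera axes: x right, y down, z forward; pixel columns grow to the right and rows downward; lengths in m; the calibration is good to about 2 mm. The wrist camera is an equidistant fisheye: a pixel r from the principal point sees the ray r / f radians off the axis. A picture is of the moment at which its call begins: read the wrist's pose just before it. camera_model takes no time and is no camera call; for the wrist camera it gives the pose at the moment of the call.
- ctrl.hand_in(): hands the job in, once; it reports no verdict.
The state is a dict: "time_s": time; "qpos": joint angles; "joint_vel": joint speeds; "tau": joint torques, N m; "ee_pos": TCP position; "eef_rot": TCP orientation; "force": force on the tool from outside, world axes, zero at the start; "moment": the same for the moment, N m; "grip_width": finger opening in m.
Only numpy, scipy, OpenCV 4.12 (cv2) and the standard library are available. Lean on these libraries where they do the work, as an engineer would, in place of code of your own. Each camera call takes 0.05 s, during which the arm holds its last target.

### The job

Set the photometer to filter three and start a reading. The turret carries no numbers, so turn its knob clockwise, seen from above, until you feel the springy end stop (lean on it only lightly, never force it), then count exactly three clicks anticlockwise from that home position and leave the turret resting in the third click. Then press the green start button fully down, let go, and leave everything else on the bench and on the instrument where it stands.

Things in the scene. Friction and masses are not known exactly. Their poses are not given: they have to be found in the camera images.
- photometer: Beige bench instrument, 240 (x) x 260 (y) x 120 mm high, fixed. Origin: centre of its underside; x from its front (display) to its back, y to its left, z up. On its level top: the turret (axis at x +30, y +45 mm), the green start button (x -75, y -85 mm), and a loose vial and a spare filter ring along the right side.
- knob_grip (a point): Grip point of the turret's knob, on its vertical axis, 46 mm above the instrument's top. Upright black bar 46 mm long, 12 mm wide, from 22 to 61.5 mm above the instrument's top (below 25.5 mm it is a round foot 32 mm across). The point turns with the knob: x along the bar to the end with the white line, y across it, z up. Knob and turret are one piece.
- turret_face (a point): Centre of the turret's upper face, 22 mm above the instrument's top; does not turn. Metal disc 116 mm across, 12 identical cells, a click every 30 degrees, anticlockwise from above positive. Passing a click takes about 0.2 N m; let go, it falls into the nearest click. Starts at the 1st, 2nd or 3rd click from home; home is the last click clockwise. There are six clicks anticlockwise of home.
- turret_pivot (a point): Turret axis at the level of the instrument's top; does not turn. The angle of home to the instrument differs by tens of degrees from case to case and cannot be seen: feel it. From 1 degree clockwise of home a hidden spring buffer resists by 0.065 N m more per degree, on top of the click's own up to 0.2 N m; 14 degrees past home is forcing it. Let go, it falls back to home.
- start (a joint): Travel of the green start button in m: 0 up, 0.006 fully down; counts as pressed beyond 0.0045. Springs back; about 5 N when fully down.
- start_top (a point): Centre of the top face of the green start button (28 mm across), 22 mm above the instrument's top in a black collar (44 mm across, 12 mm high); z up. It goes down when pressed.
- vial: Loose amber vial, 22 mm across, 40 mm high, on the instrument; origin under its centre. Leave alone.
- spare_filter: Loose metal ring, 28 mm across, 6 mm high, on the instrument; origin under its centre. Leave alone.
- pink_rack: Pink tube rack 100 x 190 x 56 mm on the bench; origin under its centre. Leave alone.
- tube_block: Dark tube block 110 x 170 x 30 mm with three yellow-capped tubes up to 98 mm; origin under its centre. Leave alone.
- tape_roll: Roll of cream tape, 96 mm across, 20 mm high; origin under its centre. Leave alone.

How it is judged:
On the way, in this order (a step that is already met when the one before it is completed fails the run):
1. the turret is turned clockwise to home, at its end stop (distance between turret_lug and home_mark below 0.01077 m), for 0.1 s.
2. the turret is at the third click anticlockwise from home (distance between turret_lug and third_mark below 0.0043 m), for 0.3 s.
3. the start button is pressed fully down with the turret at the third click (distance between turret_lug and third_mark below 0.0043 m and value of joint start above 0.0045 m), for 0.05 s.
At the end, for the whole second after the job is handed in: The turret rests in the third click from home (within 7 degrees) and the start button is up again (distance between turret_lug and third_mark below 0.0043 m and value of joint start below 0.0015 m); the robot touches nothing.
It fails at once if the turret is forced 14 degrees or more past home against its buffer (about 0.8 N m) (distance between turret_lug and forced_mark below 0.01781 m).
It fails at once if another thing on the bench or the instrument is moved by more than 20 mm (distance of any of vial, spare_filter, pink_rack, tube_block, tape_roll from where it was at the start of the episode above 0.02 m).
It also fails if it takes over 72 s, if anything falls off the work surface, if the arm or the gripper's body presses on something with over 40 N, if the wrist force passes 120 N, or if a joint passes its speed limit or range.

## Working session

There is one attempt and no reset: what is moved stays moved. The work goes in short steps, Python scripts to look and compute and a shell command to move; the robot and the scene stay as the last step left them, time stands still between calls to the robot, and variables do not carry over. Pictures are saved under pics/ and viewed, and the job is handed in when it is done.

```bash
mkdir -p pics; python3 - <<'E'
from station import ctrl
import cv2,numpy as np
o=ctrl.get_obs()
for k,v in o.items(): print(k,np.round(v,4).tolist())
for n in("scene","top"):
    im=ctrl.camera(n); cv2.imwrite(f"pics/{n}0.png",im[:,:,::-1])
    m=ctrl.camera_model(n); print(n,{k:np.round(v,4).tolist() for k,v in m.items()})
E
```

```text
time_s 0.0
qpos [-1.3656, 0.3005, 1.5216, -0.0, 1.3207, -0.0666]
joint_vel [0.0006, -0.0005, 0.0009, -0.001, 0.0002, 0.0003]
tau [-0.0, -53.181, -35.2743, 0.0709, 0.0243, -0.0001]
ee_pos [0.1476, -0.5296, 0.2269]
eef_rot [-3.1404, -0.0001, 0.2718]
force [-0.4658, -0.6578, -0.6924]
moment [0.0157, -0.0049, -0.0581]
grip_width 0.0938
scene {'fx': 397.6224, 'fy': 397.6224, 'cx': 317.085, 'cy': 202.5327, 'R': [[-0.7259, 0.6878, 0.0062], [0.4393, 0.4705, -0.7653], [-0.5293, -0.5528, -0.6437]], 't': [0.4129, -0.1752, 1.4395]}
top {'fx': 438.3578, 'fy': 438.3578, 'cx': 318.0325, 'cy': 204.3459, 'R': [[-0.0181, -0.9998, -0.0031], [-0.9923, 0.0183, -0.1226], [0.1226, 0.0009, -0.9925]], 't': [0.0289, 0.5718, 1.449]}
```

View pics/scene0.png

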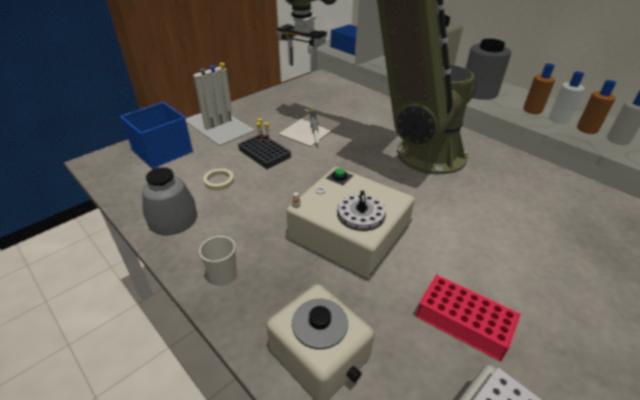

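View pics/top0.png

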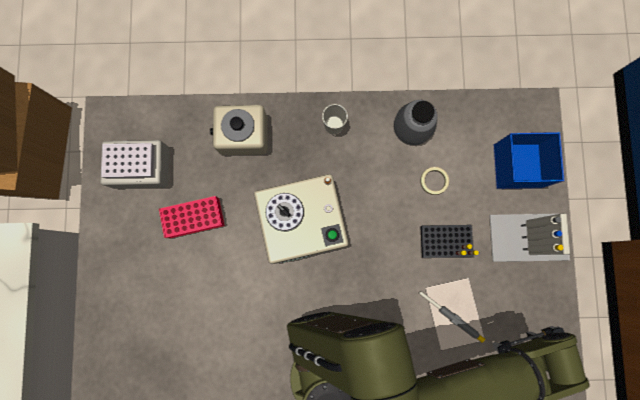

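The top view shows the photometer with its turret at about (285,211), the green button at (333,235), the vial at (327,181) and the ring at (329,209). I'll enlarge it and measure.

```bash
cat > h.py <<'E'
import numpy as np,cv2
from station import ctrl
def back(n,u,v,z):
    m=ctrl.camera_model(n);R=np.array(m['R']);t=np.array(m['t'])
    d=R.T@np.array([(u-m['cx'])/m['fx'],(v-m['cy'])/m['fy'],1]);c=-R.T@t
    return c+d*(z-c[2])/d[2]
def proj(n,X):
    m=ctrl.camera_model(n);p=np.array(m['R'])@X+np.array(m['t'])
    return np.array([m['fx']*p[0]/p[2]+m['cx'],m['fy']*p[1]/p[2]+m['cy']])
E
python3 - <<'E'
from h import *
im=cv2.imread('pics/top0.png')
c=im[165:275,240:365]; cv2.imwrite('pics/crop0.png',cv2.resize(c,None,fx=5,fy=5,interpolation=cv2.INTER_CUBIC))
hsv=cv2.cvtColor(im,cv2.COLOR_BGR2HSV)
g=cv2.inRange(hsv,(45,100,40),(80,255,255)); g[:165]=0;g[275:]=0
ys,xs=np.nonzero(g);print('green',xs.mean(),ys.mean(),len(xs))
E
```

```text
green 331.87142857142857 234.15714285714284 70
```

View pics/crop0.png

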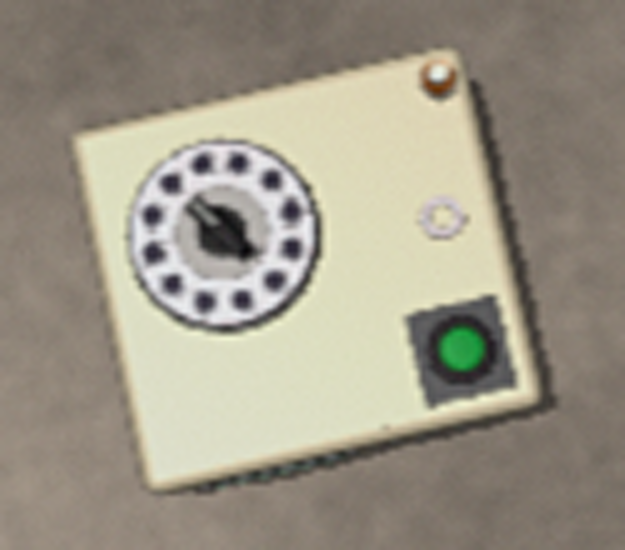

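The enlarged view gives the turret centre at (284.0,211.2) and the button at (332.0,234.2). The knob bar's white-line end points to the upper left.

```bash
python3 - <<'E'
from h import *
f=lambda u,v:(240+(u+.5)/5-.5,165+(v+.5)/5-.5)
T=back('top',*f(224,234),.142);B=back('top',*f(462,348),.142)
print('T',T,'B',B)
d=(T-B)[:2];print('dist',np.linalg.norm(d),'exp',np.hypot(.105,.13))
yaw=np.arctan2(d[1],d[0])-np.arctan2(.13,.105);print('yaw',np.degrees(yaw))
c,s=np.cos(yaw),np.sin(yaw);R=np.array([[c,-s],[s,c]])
o=(T+B)[:2]/2-R@np.array([-.0225,-.02]);print('origin',o)
print('T fit',o+R@[.03,.045],'B fit',o+R@[-.075,-.085])
for x,y in((.12,.13),(.12,-.13),(-.12,.13),(-.12,-.13)):
    p=proj('top',np.r_[o+R@[x,y],.12]); print('corner crop px',(p-[240,165]+.5)*5)
# knob bar ends at z .1815
K=back('top',*f(193,203),.1815);K2=back('top',*f(256,257),.1815)
print('K',K,K2,(K+K2)/2,np.degrees(np.arctan2(*(K-K2)[1::-1])),np.linalg.norm(K-K2))
for n,p in(('vial',(438,76,.16)),('ring',(442,217,.126))):
    q=back('top',*f(*p[:2]),p[2]);print(n,q,R.T@(q[:2]-o))
for X in (np.r_[o+R@[.03,.045],.142],np.r_[o+R@[-.075,-.085],.142]): print('scene',proj('scene',X))
E
```

```text
T [0.53869301 0.12415701 0.142     ] B [ 0.46456772 -0.02346428  0.142     ]
dist 0.16518657571415166 exp 0.16710774967068404
yaw 12.264876626995873
origin [0.5193682  0.07466959]
T fit [0.53912406 0.12501546] B fit [ 0.46413667 -0.02432272]
corner crop px [ 65.5510543  132.01682574]
corner crop px [460.00421809  39.99644308]
corner crop px [146.64550454 499.8003991 ]
corner crop px [548.93191267 404.11938152]
K [0.5537634  0.13980942 0.1815    ] [0.51997811 0.1017253  0.1815    ] [0.53687075 0.12076736 0.1815    ] 48.42304277358075 0.050910179457758976
vial [ 0.63344239 -0.01168027  0.16      ] [ 0.09312714 -0.10861196]
ring [ 0.54873774 -0.01307288  0.126     ] [ 0.01005996 -0.09197885]
scene [360.48717625 207.2379252 ]
scene [338.52676447 169.94958321]
```

```bash
python3 - <<'E'
import cv2
im=cv2.imread('pics/scene0.png')
cv2.imwrite('pics/crop1.png',cv2.resize(im[160:280,280:430],None,fx=5,fy=5,interpolation=cv2.INTER_CUBIC))
E
```

```text
(no output)
```

View pics/crop1.png

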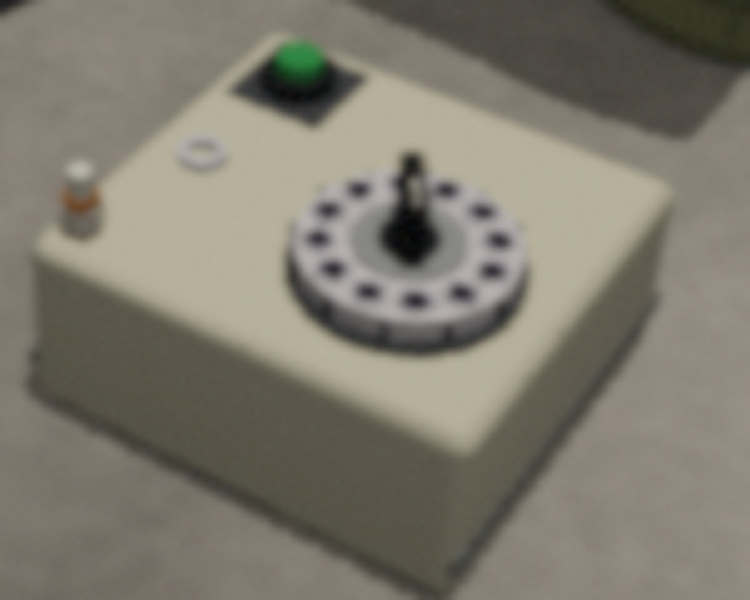

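```bash
python3 -m creep '{"xyz":[[42,-40,-3],[42,-40,-3],[42,-40,-3],[42,-40,-3],[42,-40,-3]],"spin":[0,0,0,0,0]}'; python3 -m creep '{"xyz":[[42,-40,-3],[42,-40,-3],[42,-40,0],[42,-40,0],[42,-40,0]],"spin":[0,0,0,0,0]}'
```

```text
time_s: 0.72
ee_pos: [0.2968, -0.279, 0.2424]
eef_rot: [-3.142, -0.0, 0.271]
force: [0.8, -0.6, 0.0]
grip_width: 0.0939
time_s: 1.35
ee_pos: [0.4454, -0.0298, 0.2484]
eef_rot: [3.142, -0.0, 0.272]
force: [0.7, -0.4, -0.4]
grip_width: 0.094
```

```bash
python3 -m creep '{"xyz":[[44,-41,0],[44,-41,0],[43,-41,0],[0,0,0],[0,0,0]],"spin":[0,0,0,-0.15,-0.15]}'; python3 -m creep '{"xyz":[[0,0,0],[0,0,0],[0,0,0]],"spin":[-0.15,-0.12,0]}'
python3 - <<'E'
from h import *
m=ctrl.camera_model('wrist');im=ctrl.camera('wrist');cv2.imwrite('pics/w0.png',im[:,:,::-1])
print(m,ctrl.get_obs()['ee_pos'])
np.save('w0.npy',m,allow_pickle=True)
E
```

```text
time_s: 1.98
ee_pos: [0.538, 0.1226, 0.2476]
eef_rot: [-3.141, 0.001, 0.578]
force: [0.0, 0.0, 0.1]
grip_width: 0.094
time_s: 2.35
ee_pos: [0.5379, 0.1219, 0.2481]
eef_rot: [-3.141, 0.0, 0.841]
force: [0.2, 0.1, -0.4]
grip_width: 0.0939
{'fx': 309.70691628693146, 'fy': 309.70691628693146, 'cx': 319.6782775324177, 'cy': 200.79339251930506, 'R': array([[ 7.45433132e-01, -6.66580025e-01, -7.17984415e-04],
       [-6.44477648e-01, -7.20990388e-01,  2.54600513e-01],
       [-1.70229276e-01, -1.89324933e-01, -9.67046050e-01]]), 't': array([-0.3196832 ,  0.40313837,  0.52534826])} [0.53792745 0.12193192 0.24819853]
```

View pics/w0.png

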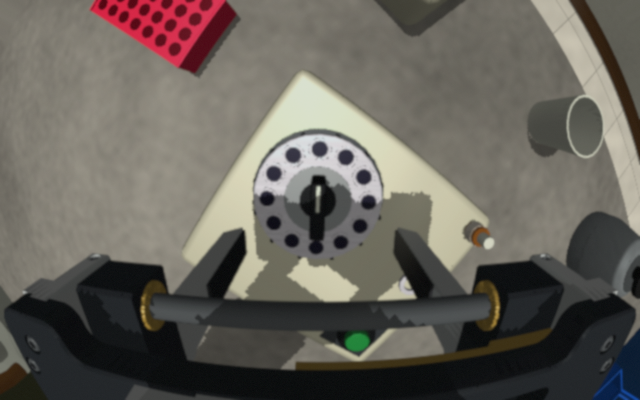

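The wrist view shows the bar from about (318,178) to (316,238), with the disc around it and the green button at (357,342). I'll unproject the cells, bar and button.

```bash
cat >> h.py <<'E'
def wback(m,u,v,z):
    R=np.array(m['R']);t=np.array(m['t'])
    a=np.array([(u-m['cx'])/m['fx'],(v-m['cy'])/m['fy']]);th=np.linalg.norm(a)
    d=R.T@np.r_[a/max(th,1e-9)*np.sin(th),np.cos(th)];c=-R.T@t
    return c+d*(z-c[2])/d[2]
E
python3 - <<'E'
from h import *
m=np.load('w0.npy',allow_pickle=True).item()
cells=[(320,149),(344,157),(364,177),(369,202),(361,226),(341,242),(316,248),(291,241),(273,224),(267,198),(273,173),(293,156)]
P=np.array([wback(m,*c,.142) for c in cells])
A=np.c_[P[:,:2]*2,np.ones(12)];s=np.linalg.lstsq(A,(P[:,:2]**2).sum(1),rcond=None)[0]
print('turret c',s[:2],'r',np.sqrt(s[2]+s[:2]@s[:2]))
a=wback(m,318,178,.1815);b=wback(m,316.5,239,.1815)
print('bar',a,b,(a+b)/2,np.linalg.norm(a-b),np.degrees(np.arctan2(*(a-b)[1::-1])))
print('btn',wback(m,357,342,.142)); print('corner',wback(m,303,71,.12))
im=cv2.imread('pics/w0.png');cv2.imwrite('pics/w0c.png',cv2.resize(im[120:270,240:400],None,fx=4,fy=4,interpolation=cv2.INTER_CUBIC))
E
```

```text
turret c [0.53986727 0.12674342] r 0.04532783753242911
bar [0.5587861 0.1469529 0.1815   ] [0.52589903 0.11202753 0.1815    ] [0.54234257 0.12949021 0.1815    ] 0.047972288645244304 46.72167598092112
btn [ 0.46533134 -0.02049276  0.142     ]
corner [0.60719558 0.22199481 0.12      ]
```

View pics/w0c.png

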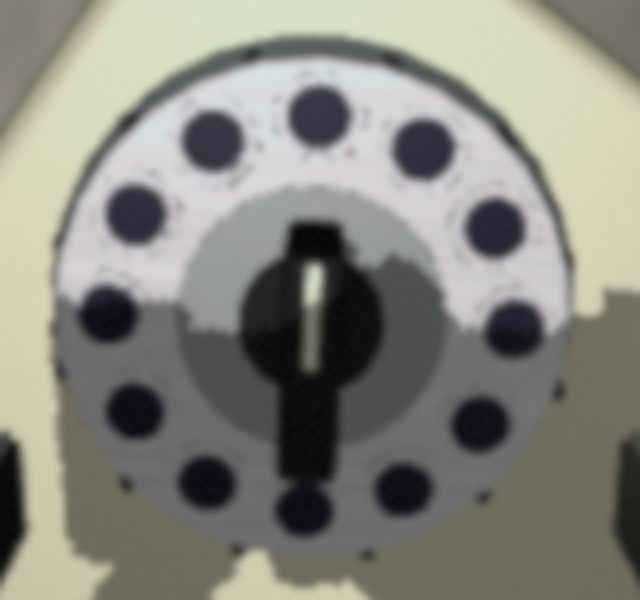

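The cells fit a circle centred at (0.540, 0.127), the 12-cell pattern is consistent, and the bar yaw is about 47°. I'll align and descend.

```bash
python3 -m creep '{"xyz":[[4,-2,20],[0,0,20],[0,0,20],[0,0,15],[0,0,0]],"spin":[0.025,0,0,0,0]}' 40; python3 - <<'E'
from h import *
o=ctrl.get_obs();print(o['ee_pos'],o['eef_rot'],o['force'],o['moment'])
im=ctrl.camera('wrist');cv2.imwrite('pics/w1.png',im[:,:,::-1])
E
```

```text
time_s: 3.02
ee_pos: [0.5388, 0.1262, 0.1726]
eef_rot: [-3.14, 0.001, 0.816]
force: [0.5, 0.5, -0.3]
grip_width: 0.0475
[0.53882188 0.12615994 0.17258317] [-3.14045131e+00  1.43419319e-03  8.15571185e-01] [ 0.51531369  0.51429588 -0.30280024] [ 0.02067482 -0.05235795  0.01372963]
```

View pics/w1.png

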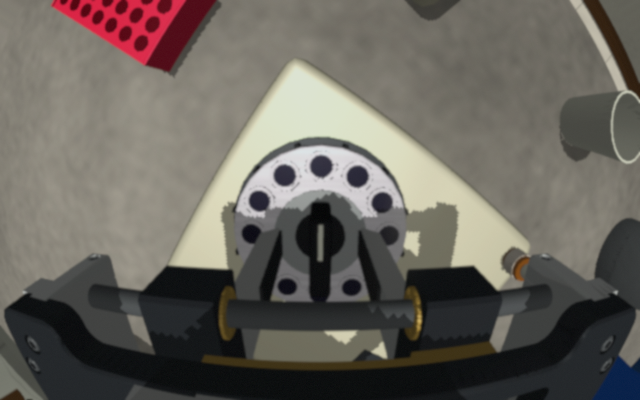

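The fingers straddle the bar evenly, with the bar at u≈320 and the fingertips at about 285 and 360. Closing now.

```bash
python3 -m creep '{"xyz":[[0,0,0],[0,0,0],[0,0,0],[0,0,0],[0,0,0]],"spin":[0,0,0,0,0]}' 4 30; cat > s.py <<'E'
from h import *
o=ctrl.get_obs();print(np.round(o['time_s'],2),np.round(o['ee_pos'],4),'yaw',np.round(np.degrees(o['eef_rot'][2]),2),'F',np.round(o['force'],2),'M',np.round(o['moment'],3),'q6',np.round(o['qpos'][5],3),'tau6',np.round(o['tau'][5],3),o['grip_width'])
E
python3 s.py
```

```text
time_s: 3.7
ee_pos: [0.5392, 0.1264, 0.1737]
eef_rot: [-3.141, -0.0, 0.817]
force: [-3.0, 1.3, 3.8]
grip_width: 0.0115
3.7 [0.5392 0.1264 0.1737] yaw 46.79 F [-2.99  1.29  3.83] M [ 0.239  0.487 -0.198] q6 0.918 tau6 -0.189 0.01148358912719051
```

```bash
python3 -m creep '{"xyz":[[0,0,0],[0,0,0],[0,0,0]],"spin":[0.05,0,0]}'; python3 s.py;  python3 -m creep '{"xyz":[[0,0,0],[0,0,0],[0,0,0]],"spin":[0.05,0,0]}'; python3 s.py
```

```text
time_s: 4.08
ee_pos: [0.5391, 0.1264, 0.1738]
eef_rot: [-3.142, -0.0, 0.768]
force: [-3.2, 1.2, 5.3]
grip_width: 0.0116
4.08 [0.5391 0.1264 0.1738] yaw 44.01 F [-3.19  1.19  5.33] M [0.331 0.597 0.167] q6 0.967 tau6 0.157 0.01157891217496644
time_s: 4.45
ee_pos: [0.5391, 0.1264, 0.1737]
eef_rot: [-3.141, -0.0, 0.718]
force: [-3.8, 1.5, 6.7]
grip_width: 0.0118
4.45 [0.5391 0.1264 0.1737] yaw 41.15 F [-3.8   1.54  6.69] M [0.348 0.71  0.129] q6 1.017 tau6 0.116 0.011833540781369844
```

```bash
python3 -m creep '{"xyz":[[0,0,0],[0,0,0],[0,0,0]],"spin":[0,0,0]}' 4 50; python3 s.py;  python3 -m creep '{"xyz":[[0,0,0],[0,0,0]],"spin":[0.05,0]}'; python3 s.py;python3 - <<'E'
from h import *
im=ctrl.camera('wrist');cv2.imwrite('pics/w2.png',im[100:300,200:440,::-1].repeat(3,0).repeat(3,1))
E
```

```text
time_s: 4.82
ee_pos: [0.5391, 0.1264, 0.1738]
eef_rot: [-3.141, -0.0, 0.718]
force: [-3.4, 2.0, 5.1]
grip_width: 0.0117
4.82 [0.5391 0.1264 0.1738] yaw 41.15 F [-3.4   2.03  5.06] M [0.386 0.73  0.12 ] q6 1.017 tau6 0.101 0.011679294964339214
time_s: 5.08
ee_pos: [0.5391, 0.1265, 0.1737]
eef_rot: [-3.141, -0.0, 0.667]
force: [-4.7, 2.9, 5.6]
grip_width: 0.012
5.08 [0.5391 0.1265 0.1737] yaw 38.24 F [-4.65  2.92  5.59] M [0.369 0.739 0.079] q6 1.067 tau6 0.477 0.012042645755241005
```

View pics/w2.png

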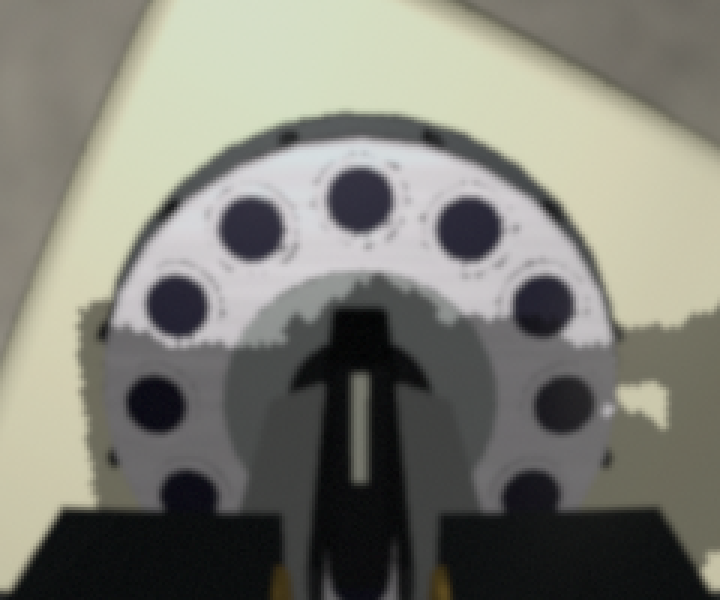

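The turret follows the gripper: the bar and cells stay symmetric in the wrist frame. Home is at least one click clockwise, so I'll continue.

```bash
for i in 1 2 3 4; do python3 -m creep '{"xyz":[[0,0,0],[0,0,0]],"spin":[0.075,0]}' >/dev/null; python3 s.py; done
```

```text
5.38 [0.539  0.1265 0.1737] yaw 33.92 F [-4.18  2.6   5.73] M [0.431 0.803 0.008] q6 1.143 tau6 0.631 0.011917676645057116
5.62 [0.539  0.1266 0.1737] yaw 29.62 F [-4.95  3.48  6.41] M [ 0.511  0.872 -0.043] q6 1.218 tau6 0.573 0.011854670614531704
5.88 [0.539  0.1267 0.1737] yaw 25.32 F [-6.39  3.77  5.59] M [ 0.619  0.936 -0.107] q6 1.293 tau6 0.513 0.011852976120591786
6.12 [0.5389 0.1268 0.1738] yaw 21.02 F [-5.33  3.94  5.57] M [ 0.787  0.939 -0.19 ] q6 1.368 tau6 0.453 0.011577294099164697
```

The click's torque is a sawtooth: +0.2 just past a click, falling linearly to −0.2 before the next one. The next click is near yaw 16°, so I'll pass it in small steps. A stop would show as torque rising instead of falling.

```bash
python3 -m creep '{"xyz":[[0,0,0],[0,0,0]],"spin":[0.075,0]}' >/dev/null; python3 s.py; for i in 1 2 3; do python3 -m creep '{"xyz":[[0,0,0],[0,0,0]],"spin":[0.03,0]}' >/dev/null; python3 s.py; done
```

```text
6.38 [0.5389 0.1268 0.1737] yaw 16.73 F [-4.83  5.53  5.82] M [ 0.898  1.03  -0.179] q6 1.443 tau6 0.437 0.011769153479782047
6.62 [0.5389 0.1268 0.1737] yaw 15.07 F [-5.8   5.03  6.7 ] M [0.863 1.083 0.17 ] q6 1.472 tau6 0.414 0.011598626527125388
6.88 [0.5389 0.1269 0.1737] yaw 13.36 F [-5.73  5.89  6.19] M [0.942 1.024 0.222] q6 1.502 tau6 0.455 0.01140188040826629
7.12 [0.5389 0.1269 0.1737] yaw 11.65 F [-6.31  5.28  5.43] M [1.006 1.076 0.257] q6 1.532 tau6 0.527 0.011807601712183452
```

```bash
for i in 1 2; do python3 -m creep '{"xyz":[[0,0,0],[0,0,0]],"spin":[0.025,0]}' >/dev/null; python3 s.py; done;python3 - <<'E'
from h import *
im=ctrl.camera('wrist');cv2.imwrite('pics/w3.png',im[100:300,200:440,::-1].repeat(3,0).repeat(3,1))
E
```

```text
7.38 [0.5389 0.1269 0.1737] yaw 10.23 F [-6.11  5.6   5.87] M [0.987 1.003 0.354] q6 1.557 tau6 0.555 0.011913534922287387
7.62 [0.5389 0.1269 0.1737] yaw 8.79 F [-6.14  5.79  6.64] M [1.01  1.067 0.395] q6 1.582 tau6 0.599 0.011999252696360116
```

View pics/w3.png

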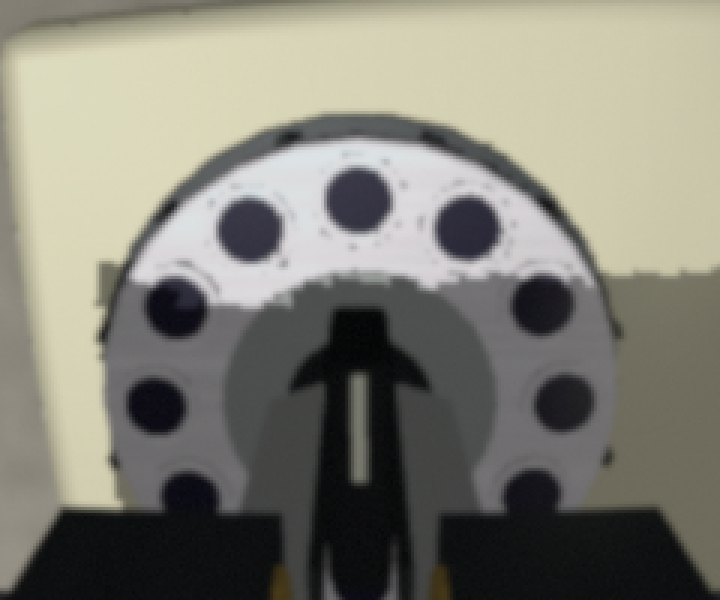

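The torque now rises, to 0.40 N m at about 7° past the click, where a free click had fallen to about 0.1. That is the spring buffer, so home is at yaw ≈16°. Now anticlockwise to 106°.

```bash
python3 -m creep '{"xyz":[[0,0,0],[0,0,0],[0,0,0]],"spin":[-0.12,0,0]}'>/dev/null; python3 s.py; for i in 1 2 3; do python3 -m creep '{"xyz":[[0,0,0],[0,0,0],[0,0,0]],"spin":[-0.13,-0.13,0]}'>/dev/null; python3 s.py;  python3 -m creep '{"xyz":[[0,0,0],[0,0,0],[0,0,0]],"spin":[-0.13,-0.13,0]}'>/dev/null; python3 s.py; done
```

```text
8.05 [0.5389 0.1268 0.1737] yaw 15.67 F [-5.41  4.68  6.83] M [0.855 1.038 0.181] q6 1.462 tau6 0.133 0.011351271035095273
8.43 [0.539  0.1266 0.1737] yaw 30.66 F [-5.48  3.5   6.69] M [0.575 0.893 0.069] q6 1.2 tau6 -1.093 0.01169541136585358
8.8 [0.5392 0.1264 0.1738] yaw 45.56 F [-3.56  1.81  5.2 ] M [0.25  0.606 0.176] q6 0.94 tau6 -0.912 0.011782334089483716
9.18 [0.5394 0.1262 0.1737] yaw 60.27 F [-1.33  0.45  5.27] M [0.05  0.255 0.014] q6 0.683 tau6 -1.434 0.011561717144402933
9.55 [0.5396 0.1261 0.1737] yaw 75.0 F [ 2.59 -0.53  4.66] M [-0.168 -0.378  0.262] q6 0.426 tau6 -1.189 0.011500564876967503
9.93 [0.5399 0.1261 0.1738] yaw 89.82 F [ 5.06 -1.21  3.52] M [-0.114 -0.973  0.037] q6 0.167 tau6 -1.211 0.01170052224739098
10.3 [0.5401 0.1261 0.1738] yaw 104.72 F [ 7.85 -0.52  1.76] M [-0.11  -1.41   0.199] q6 -0.093 tau6 -0.907 0.011551624463184083
```

```bash
python3 -m creep '{"xyz":[[0,0,0],[0,0,0],[0,0,0],[0,0,0]],"spin":[-0.023,0,0,0]}'>/dev/null; python3 s.py; python3 -m creep '{"xyz":[[0,0,0],[0,0,0],[0,0,0],[0,0,0],[0,0,0]],"spin":[0,0,0,0,0]}' 50; python3 s.py;python3 - <<'E'
from h import *
im=ctrl.camera('wrist');cv2.imwrite('pics/w4.png',im[100:300,200:440,::-1].repeat(3,0).repeat(3,1))
E
```

```text
10.8 [0.5401 0.1262 0.1738] yaw 105.91 F [8.56 0.82 1.6 ] M [-0.056 -1.462  0.035] q6 -0.114 tau6 0.076 0.011550059924301165
time_s: 11.42
ee_pos: [0.5392, 0.1262, 0.1734]
eef_rot: [-3.142, -0.0, 1.854]
force: [0.8, 0.1, 0.4]
grip_width: 0.0497
11.42 [0.5392 0.1262 0.1734] yaw 106.25 F [0.78 0.07 0.38] M [-0.07  -0.082 -0.032] q6 -0.12 tau6 0.012 0.049742955654953305
```

View pics/w4.png

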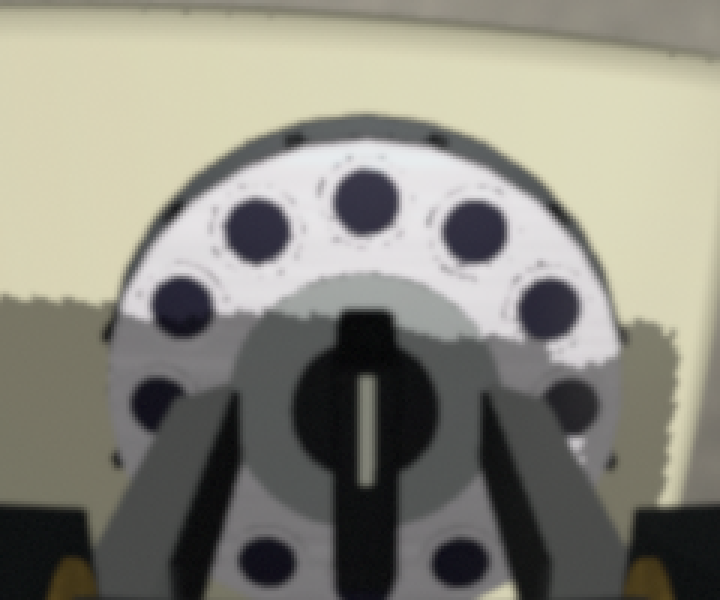

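The turret rests in the click, aligned at yaw 106°. I'll retract, close the fingers and go over the button.

```bash
python3 -m creep '{"xyz":[[0,0,-20],[0,0,-30],[0,0,-30],[0,0,0]],"spin":[0,0,0,0]}'; python3 -m creep '{"xyz":[[-41,-38,0],[-41,-38,0],[-41,-38,0],[0,0,10],[0,0,0]],"spin":[0,0,0,0,0]}' 0 20
python3 s.py; python3 - <<'E'
from h import *
m=ctrl.camera_model('wrist');im=ctrl.camera('wrist');cv2.imwrite('pics/w5.png',im[:,:,::-1])
np.save('w5.npy',m,allow_pickle=True)
b=im[:,:,::-1];hsv=cv2.cvtColor(b,cv2.COLOR_BGR2HSV);g=cv2.inRange(hsv,(45,120,50),(80,255,255))
n,l,s,c=cv2.connectedComponentsWithStats(g);i=1+s[1:,4].argmax();print(s[i],c[i],wback(m,*c[i],.142))
t=ctrl.camera('top');cv2.imwrite('pics/t5.png',t[:,:,::-1])
E
```

```text
time_s: 11.98
ee_pos: [0.5398, 0.1264, 0.2555]
eef_rot: [3.138, 0.0, 1.855]
force: [0.3, -0.3, -0.7]
grip_width: 0.0499
time_s: 12.6
ee_pos: [0.464, -0.0234, 0.2422]
eef_rot: [-3.14, -0.001, 1.854]
force: [0.8, -0.2, 1.1]
grip_width: 0.0034
12.6 [ 0.464  -0.0234  0.2422] yaw 106.24 F [ 0.77 -0.21  1.06] M [-0.006 -0.119  0.035] q6 -0.413 tau6 -0.069 0.0034328413263160127
[305 189  32  32 799] [320.71214018 204.24155194] [ 0.46416764 -0.02001217  0.142     ]
```

View pics/w5.png

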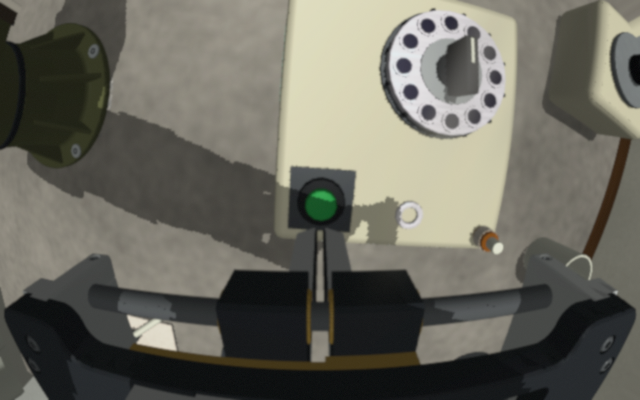

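The wrist view puts the button at (0.464,-0.020) and the TCP is at (0.464,-0.023). I'll shift 2 mm and descend.

```bash
python3 -m creep '{"xyz":[[2,0,25],[0,0,25],[0,0,20],[0,0,0],[0,0,0]],"spin":[0,0,0,0,0]}'>/dev/null; python3 s.py
for i in 1 2 3; do python3 -m creep '{"xyz":[[0,0,3],[0,0,0]],"spin":[0,0]}'>/dev/null; python3 s.py;done
```

```text
13.32 [ 0.4642 -0.0214  0.1742] yaw 106.32 F [-1.1  -0.13  0.02] M [-0.003 -0.043 -0.022] q6 -0.41 tau6 0.006 0.0004354232384031041
13.58 [ 0.4638 -0.0218  0.1707] yaw 106.28 F [-0.65  0.23  0.17] M [-0.068 -0.101 -0.018] q6 -0.41 tau6 0.002 0.0003496264234665894
13.82 [ 0.4636 -0.0219  0.1673] yaw 106.27 F [-0.17  0.45 -0.36] M [-0.048 -0.096  0.039] q6 -0.41 tau6 0.001 0.0009343539006332199
14.08 [ 0.4637 -0.0219  0.1643] yaw 106.27 F [0.2  0.7  0.49] M [-0.037 -0.073 -0.002] q6 -0.41 tau6 -0.0 0.00034998324233433706
```

Tip is at about z=0.142. Now pressing in 1.5 mm steps.

```bash
for i in 1 2 3 4; do python3 -m creep '{"xyz":[[0,0,1.5],[0,0,0]],"spin":[0,0]}'>/dev/null; python3 s.py;done
```

```text
14.32 [ 0.4637 -0.0219  0.163 ] yaw 106.27 F [ 0.08 -0.68  1.67] M [-0.062 -0.018 -0.018] q6 -0.41 tau6 -0.0 0.00048007650041528784
14.58 [ 0.4637 -0.0219  0.1615] yaw 106.27 F [-0.26  0.18  2.06] M [-0.137 -0.045  0.034] q6 -0.41 tau6 -0.0 0.0002914324090771503
14.82 [ 0.4637 -0.0219  0.1599] yaw 106.27 F [-0.69 -0.38  4.39] M [-0.062  0.038 -0.047] q6 -0.41 tau6 -0.0 0.0004144064024953725
15.08 [ 0.4637 -0.0219  0.1584] yaw 106.27 F [-0.87 -0.29  5.01] M [-0.136 -0.017  0.016] q6 -0.41 tau6 -0.0 0.00019233105193368496
```

```bash
for i in 1 2; do python3 -m creep '{"xyz":[[0,0,1],[0,0,0]],"spin":[0,0]}'>/dev/null; python3 s.py;done
```

```text
15.32 [ 0.4638 -0.0219  0.1581] yaw 106.27 F [-3.64 -0.45 11.85] M [-0.061  0.747  0.031] q6 -0.41 tau6 -0.0 0.00037268994716017315
15.58 [ 0.4639 -0.0219  0.1579] yaw 106.28 F [-8.82  0.75 22.81] M [ 0.035  1.565 -0.003] q6 -0.41 tau6 -0.0 0.000489561887492471
```

The force rises sharply at z=0.158, so the button is bottomed out. Retracting, then checking.

```bash
python3 -m creep '{"xyz":[[0,0,-10],[0,0,-40],[0,0,-50],[0,0,0],[0,0,0]],"spin":[0,0,0,0,0]}'; python3 s.py; python3 - <<'E'
from h import *
im=ctrl.camera('wrist');cv2.imwrite('pics/w6.png',im[:,:,::-1])
t=ctrl.camera('scene');cv2.imwrite('pics/s6.png',t[150:280,270:440,::-1].repeat(4,0).repeat(4,1))
E
```

```text
time_s: 16.2
ee_pos: [0.4633, -0.0218, 0.2554]
eef_rot: [-3.14, -0.001, 1.855]
force: [0.0, 0.3, -0.3]
grip_width: 0.0002
16.2 [ 0.4633 -0.0218  0.2554] yaw 106.27 F [ 0.04  0.29 -0.34] M [ 0.036 -0.121  0.007] q6 -0.41 tau6 0.0 0.00018836587368629493
```

View pics/w6.png

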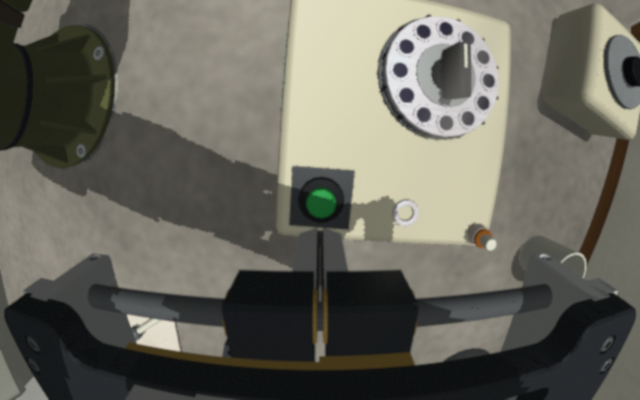

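View pics/s6.png

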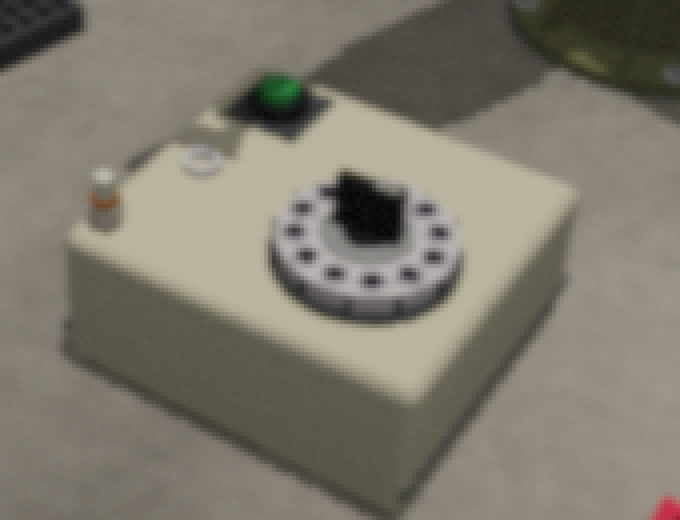

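The button is back up at (320,200), the turret hasn't moved since the press, and the vial and ring are where they were. Handing in.

```bash
python3 -c "
from station import ctrl
print(ctrl.hand_in())"
```

```text
the job is handed in; nothing more can be done
None
```

The turret is set to filter three, the start button was pressed fully down and released, and the job is handed in at about 16 s. No verdict was reported.

- **Home:** I turned the knob clockwise and passed one click at about 16° yaw. The torque then rose to about 0.40 N m at 7° past it, instead of falling as it did after the starting click. I took that as the spring buffer and went no further. At that angle your figures suggest about 0.5 N m, so the reading was somewhat low, but the rising trend was clear.
- **Third click:** I turned anticlockwise to 106°, which is 90° from home. The torque crossed zero near 31°, 60° and 90°, so three clicks were passed. After letting go, the wrist picture showed the bar lined up with the gripper at 106°.
- **Start button:** It bottomed out after about 6 mm of travel, at about 5 N. I leaned on it to 23 N before retracting.
- **Last checks:** The pictures showed the button up, the turret unchanged, and the vial and ring in place. The tool was clear at close to zero force. I saw no contact with the rack, tube block or tape, but did not measure them again at the end.
- **Disagreement:** The cameras disagreed by about 4 mm on the button position and 2 mm on the turret. I used values in between, which was close enough for both contacts.

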